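# Lay out the carver's sharpening corner

## Robot

A 6-joint arm with a two-finger parallel gripper is mounted at the origin on the work surface. World frame = base frame: x ahead of the robot, y to its left, z up, the work surface at z = 0. Lengths are in m, angles in rad, forces in N, time in s.
With the tool pointing down it reaches from about 0.25 to 0.725 m from the base axis. Payload 4 kg.
Tool frame: the origin (TCP) lies midway between the tips of the shut fingers; the grasp point (between the pads) lies 19 mm behind it (bot.grip_point_offset is the distance from the TCP to the grasp point, in m); z points along the fingers, y is the line along which they close (so a half turn about z gives the same grasp; the last joint's range is limited). The gripper opens to 85 mm and grips with 20 to 120 N. Pads are 22 mm wide; open, the fingers measure 114 mm over their backs; the gripper's body (76 mm by 85 mm) begins 54 mm behind the grasp point. The pads swing forward as they close: fully open they stand 13 mm farther back than shut.
Start: joints at [1.167, 0.241, 0.005, 1.335, 0, 1.571], TCP at [0.196, 0.46, 0.231] pointing down, gripper open.
Joint ranges: [-2.72, 2.72], [-1.05, 1.87], [-1.09, 1.28], [-1.99, 2.15], [-1.42, 1.44], [-3.14, 3.14]. Speed limits (rad/s): [2.79, 2.79, 3.14, 3.14, 3.14, 3.14].

## Interface

Orientations are given as a unit quaternion [x, y, z, w].
In Python, from workcell import bot gives the robot as it stands.
- The arm moves only by the tool step_arm, never from a script. Its argument "targets" is text: rows parted by semicolons, each of 7 numbers parted by spaces: the opening, from -1 (shut) to 1 (fully open), so that 0 is half open, then the shift along the world's x, y, z normalised to -1 to 1, where 1 is 0.5 m, then the turn, a rotation vector about the world's x, y, z normalised to -1 to 1, where 1 is pi/4 rad. In form: gripper x y z wx wy wz; .... A call has 1 to 10 rows; each row is the pose to reach, as a shift and turn from the pose commanded when the call began; what a row does not reach only later rows make up. A row lasts 1/12 s, in which the tool goes at most 41.7 mm and 7.16 degrees, less where a joint would pass 70% of its speed; a pose out of reach is approached as far as the arm can. A call with a number of a shift or a turn outside -1 to 1 is refused whole. A call with a gripper value outside its range is refused whole. The fingers move at their own pace and stop on an object; the grip force is fixed at half the most. Time passes only in rows, so rows that repeat a pose let the fingers close. It gives the time, the measured TCP pose, the force, the opening and the grip force at its end, in the units of the state.
- bot.get_obs(): the state, without advancing time (a new reading comes with each control period).
- bot.camera(name): name is "scene" or "top" or "wrist"; returns the picture (480x640x3 uint8, red, green, blue); there is no depth.
- bot.camera_info(name): a dict with "vertical_fov" (degrees; the focal length in pixels is half the picture's height over the tangent of half this angle, whatever the lens; pixels are square), "cx", "cy" (the principal point, pixels), "D" ([k1, k2, p1, p2, k3] as OpenCV has them; the pictures are not rectified), "pose" (4x4, takes a point from camera to world coordinates). Camera axes: x right, y up, looking along -z (the intrinsics and any distortion apply to the point x, -y, -z); pixel columns grow to the right and rows downward; lengths in m; the calibration is good to about 2 mm. A picture is of the moment at which its call begins: read the wrist's pose just before it. camera_info takes no time and is no camera call; for the wrist camera it gives the pose at the moment of the call.
- bot.job_done(): hands the job in; it is judged then, once.
The state is a dict: "clock": time; "joint_pos": joint angles; "joint_vel": joint speeds; "tau": joint torques, N m; "eef_pos": TCP position; "tool_rot": TCP orientation; "ft_force": force on the tool from outside, world axes, zero at the start; "ft_torque": the same for the moment, N m; "grip_width": finger opening in m; "grasp_force": force on a finger pad.
Only numpy, scipy, OpenCV 4.12 (cv2) and the standard library are available. Lean on these libraries where they do the work, as an engineer would, in place of code of your own. Each camera call takes 0.05 s, during which the arm holds its last target. There are 200 camera calls.

## Task

Set out the sharpening corner: lay the whetstone on its wooden holder, centred between the end stops and in line with it, and put the small dressing block lengthwise on the middle of the stone; drop the honing roller into the slotted stand until both axle ends rest on the slot floors; and stand the paste tin upright in the centre of the rubber pad that lies between stand and holder, not the pad nearer the robot. Set things down rather than dropping them, and leave the mallet and the gouge where they lie.

Things in the scene. Friction and masses are not known exactly. Their poses are not given: they have to be found in the camera images.
- stone: Whetstone, loose: plain grey slab 140 long x 50 wide x 30 high, about 0.5 kg. Origin at the centre of its underside, x along its length, z up. It starts flat on the bench.
- dresser: Dressing block, loose: small off-white stone block 60 long x 30 wide x 30 high. Origin at the centre of its underside, x along its length, z up. It starts flat on the bench.
- roller: Honing roller, loose: cork drum 50 in diameter and 70 long on a steel axle 10 in diameter and 130 long overall, so that 30 of axle sticks out at each end. Origin at its centre, on the axle's axis; x along the axle. It starts lying on the bench on its drum (origin 25 up) and can roll. Both ends are alike.
- tin: Paste tin, loose: closed round flat metal tin with a slightly wider lid, 57 in diameter (60 at the lid, from 24 up), 36 high. Origin at the centre of its underside, z up. It starts upright on the bench.
- stand: Roller stand, fixed, left or right of the holder: wood base 140 x 76 x 12, two steel uprights 10 thick at x = -52 and +52 (94 clear between). Each has an open-topped slot 13 wide, floor 62 above the bench, straight to 78, then flared to 37 wide at the top, 96 high. Origin at the centre of the underside, x along the line through both slots, z up. Seated, the roller axis lies along x, 67 above the bench.
- holder: Whetstone holder, fixed: pale wooden board 200 long x 70 wide x 10 thick with an end stop across each end; the stops rise 12 above the board and stand 164 apart, clear. Origin at the centre of the board's underside, x along its length, z up; the stone lies on the board, 10 above the bench.
- pad_a: One of two alike round black rubber bench pads, fixed, 84 in diameter and 10 high. Origin at the centre of the underside, z up. One pad lies between the stand and the holder (x about 0.55 to 0.59 m), the other nearer the robot (x about 0.40 to 0.44 m); which of the two it is varies.
- pad_b: The other bench pad, exactly like pad_a: see there.
- mallet: Bystander, loose: wooden mallet lying on the bench, block head 60 x 110 x 60 high and a handle; 260 long in all, handle to -x. Origin on the underside plane, 110 from the head's centre. Not to be disturbed.
- gouge: Bystander, loose: carving gouge with a pale wooden handle and a steel blade, 240 long, 22 high, lying at the far side of the work. Origin near its ferrule, on the bench. Not to be disturbed.
Not all that is in view belongs to the job. Of the things like the roller, leave any that is red; of the rest the larger one is meant.

How it is judged:
By the outcome, as a careful person would: the job done as asked, in the order asked, and still so for the second after the job is handed in, with the robot touching nothing.
It also fails if it takes over 120 s, if anything falls off the work surface, if the arm or the gripper's body presses on something with over 40 N, if the wrist force passes 120 N, or if a joint passes its speed limit or range.

## Working session

There is one attempt and no reset: what is moved stays moved. The work goes in short steps, Python scripts to look and compute and a tool call to move; the robot and the scene stay as the last step left them, time stands still between calls to the robot, and variables do not carry over. Pictures are saved under pics/ and viewed, at most 14 in all, crops included, and the job is handed in when it is done.

Besides the shell and the picture viewer there is one more tool, called as name(argument=value, ...) on one line, values as JSON. step_arm: Moves the arm, as the interface text tells. Scaled input: -1 to 1 covers 0.5 m each way for a shift and pi/4 rad each way for a turn. Its arguments: {"type":"object","properties":{"targets":{"type":"string"}},"required":["targets"]}

```bash
mkdir -p pics; ls; python3 - <<'E'
from workcell import bot
import cv2,numpy as np
for n in("top","scene"):
    im=bot.camera(n); cv2.imwrite(f"pics/{n}0.png",im[...,::-1]); i=bot.camera_info(n)
    print(n,i["vertical_fov"],i["cx"],i["cy"],i["D"]); print(np.round(i["pose"],3))
o=bot.get_obs(); print(o["clock"],o["eef_pos"],o["tool_rot"],o["ft_force"])
print(bot.grip_point_offset)
E
```

```text
pics
top 53.66701925742264 319.5373336340771 232.06638171552305 [-0.01520473  0.          0.          0.          0.        ]
[[-0.021  0.998 -0.058  0.508]
 [-1.    -0.022 -0.005  0.027]
 [-0.007  0.058  0.998  1.059]
 [ 0.     0.     0.     1.   ]]
scene 46.48951520261277 320.17600734822906 252.65245372801652 [0.0518504 0.        0.        0.        0.       ]
[[-0.627 -0.613  0.48   1.12 ]
 [ 0.779 -0.506  0.371  0.508]
 [ 0.016  0.606  0.795  1.011]
 [ 0.     0.     0.     1.   ]]
0.1 [0.19622153 0.45926497 0.23050393] [ 2.00530102e-01  9.79687086e-01 -9.23494422e-04 -1.95311310e-04] [-0.20113308  0.01626251  0.26258262]
0.0187
```

View pics/top0.png

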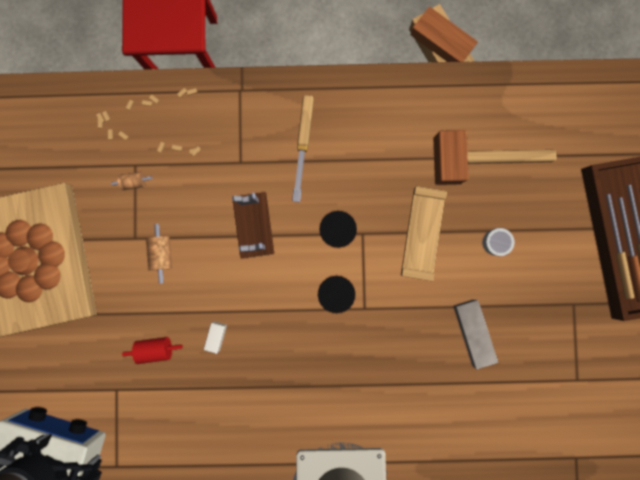

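View pics/scene0.png

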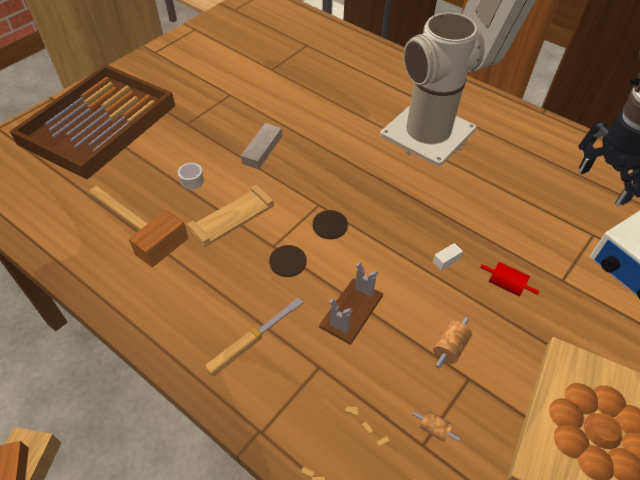

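Roller look-alikes, by top-view pixel: large cork (159,252), small cork (130,181) and red (152,350). I choose the large cork one at (159,252). The target pad is the far one at (338,229), between stand and holder; the near pad is at (337,294). The stone is at (477,334), the dresser at (215,338), the tin at (499,242) and the holder at (425,233).

```bash
cat > h.py <<'E'
from workcell import bot
import cv2,numpy as np
def K(i,h=480):
    f=h/2/np.tan(np.radians(i["vertical_fov"])/2); return np.array([[f,0,i["cx"]],[0,f,i["cy"]],[0,0,1.]])
def cast(i,px,z):
    "pixels -> world points on plane z"
    n=cv2.undistortPoints(np.array(px,float).reshape(-1,1,2),K(i),np.array(i["D"])).reshape(-1,2)
    P=np.array(i["pose"]); d=np.c_[n[:,0],-n[:,1],-np.ones(len(n))]@P[:3,:3].T
    return P[:3,3]+d*((z-P[2,3])/d[:,2])[:,None]
def shot(n,name):
    i=bot.camera_info(n); im=bot.camera(n)[...,::-1].copy(); cv2.imwrite(f"pics/{name}.png",im); return i,im
def rect(i,c,z):
    "min-area rectangle of a contour cast onto z: centre, long, short, yaw(deg) of long axis"
    p=cast(i,c.reshape(-1,2),z)[:,:2].astype(np.float32); b=cv2.boxPoints(cv2.minAreaRect(p))
    e=[b[1]-b[0],b[2]-b[1]]; e.sort(key=np.linalg.norm); l=e[1]
    return b.mean(0).round(4),np.linalg.norm(e[1]).round(4),np.linalg.norm(e[0]).round(4),round(np.degrees(np.arctan2(l[1],l[0]))%180,1)
def blobs(m,amin=60):
    m=cv2.morphologyEx(m.astype(np.uint8)*255,cv2.MORPH_OPEN,np.ones((2,2)))
    return [c for c in cv2.findContours(m,cv2.RETR_EXTERNAL,cv2.CHAIN_APPROX_NONE)[0] if cv2.contourArea(c)>amin]
E
python3 - <<'E'
from h import *
i=bot.camera_info("top"); im=cv2.imread("pics/top0.png"); hsv=cv2.cvtColor(im,cv2.COLOR_BGR2HSV)
H,S,V=cv2.split(hsv)
for p in [(477,334),(215,338),(499,242),(425,233),(241,215),(254,225),(159,252),(338,229),(159,275)]: print(p,hsv[p[1],p[0]])
def at(m,box,z,n):
    x0,y0,x1,y1=box; k=np.zeros_like(m); k[y0:y1,x0:x1]=m[y0:y1,x0:x1]
    for c in blobs(k): print(n,cv2.contourArea(c),rect(i,c,z))
at(S<90,(440,285,515,385),.03,"stone")
at(S<90,(190,310,240,365),.03,"dresser")
at(S<90,(475,220,525,265),.036,"tin")
at(V<60,(310,200,365,320),.01,"pads")
at(S<90,(225,180,280,265),.096,"steel")
at((V<110),(225,180,280,265),.012,"standbase")
at((H>15)&(V>160),(395,180,455,285),.02,"holder")
at(S<90,(140,215,180,290),.025,"axle")
cv2.imwrite("pics/crop1.png",cv2.resize(im[140:380,100:290],None,fx=3,fy=3,interpolation=2)[:600,:])
E
```

```text
(477, 334) [ 14  29 152]
(215, 338) [ 19  21 227]
(499, 242) [145  10 151]
(425, 233) [ 17 123 208]
(241, 215) [ 10 160  86]
(254, 225) [ 10 157  81]
(159, 252) [ 15 128 209]
(338, 229) [ 0  0 23]
(159, 275) [169  14 147]
stone 1610.5 (array([ 0.3386, -0.3002], dtype=float32), np.float32(0.143), np.float32(0.0547), np.float32(16.0))
dresser 466.5 (array([0.3436, 0.2612], dtype=float32), np.float32(0.0661), np.float32(0.0362), np.float32(163.2))
tin 682.5 (array([ 0.535 , -0.3548], dtype=float32), np.float32(0.067), np.float32(0.0606), np.float32(87.6))
pads 972.0 (array([ 0.428 , -0.0036], dtype=float32), np.float32(0.0769), np.float32(0.0765), np.float32(88.8))
pads 956.0 (array([ 0.5733, -0.0092], dtype=float32), np.float32(0.0777), np.float32(0.0776), np.float32(178.8))
steel 153.5 (array([0.5339, 0.1685], dtype=float32), np.float32(0.0532), np.float32(0.0159), np.float32(97.7))
steel 193.0 (array([0.6327, 0.1813], dtype=float32), np.float32(0.0531), np.float32(0.021), np.float32(95.4))
standbase 1790.0 (array([0.5858, 0.1786], dtype=float32), np.float32(0.1384), np.float32(0.0796), np.float32(6.9))
holder 2668.0 (array([ 0.5591, -0.1981], dtype=float32), np.float32(0.2004), np.float32(0.0701), np.float32(169.2))
```

View pics/crop1.png

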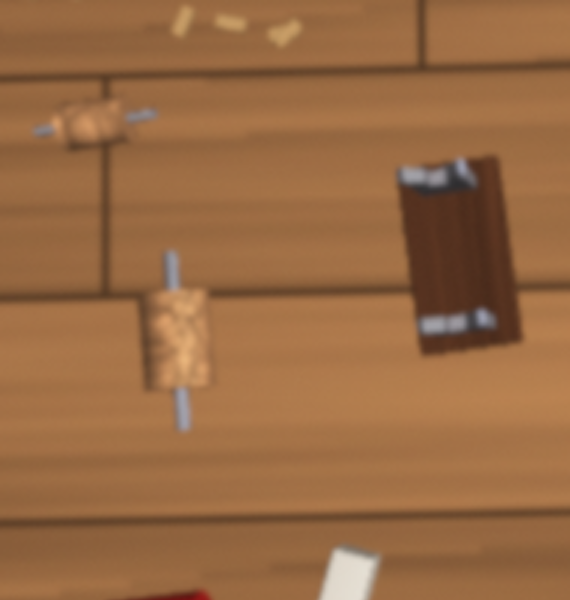

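The crop confirms the large cork roller: its drum is at crop (180,338), with axle ends at crop (172,255) and (184,428), which is about (157,225) and (161,283) in the full image. Next I move over the stone.

step_arm(targets="1 .44 -.7 .06 0 0 .86;1 .44 -.7 .06 0 0 .86;1 .44 -.7 .06 0 0 .86;1 .44 -.7 .06 0 0 .86;1 .44 -.7 .06 0 0 .86;1 .44 -.7 .06 0 0 .86;1 .44 -.7 .06 0 0 .86;1 .44 -.7 .06 0 0 .86;1 .44 -.7 .06 0 0 .86;1 .44 -.7 .06 0 0 .86")

```text
clock: 0.93
eef_pos: [0.4014, 0.1326, 0.2592]
tool_rot: [-0.136, 0.991, 0.0, -0.0]
ft_force: [0.9, 0.6, 0.7]
grip_width: 0.0856
grasp_force: 0.0
```

step_arm(targets="1 -.16 -.8 0 0 0 0;1 -.16 -.8 0 0 0 0;1 -.16 -.8 0 0 0 0;1 -.16 -.8 0 0 0 0;1 -.16 -.8 0 0 0 0;1 -.16 -.8 0 0 0 0;1 -.16 -.8 0 0 0 0;1 -.16 -.8 0 0 0 0;1 -.16 -.8 0 0 0 0;1 -.16 -.8 0 0 0 0")

```text
clock: 1.77
eef_pos: [0.3198, -0.268, 0.259]
tool_rot: [-0.134, 0.991, -0.0, -0.0]
ft_force: [1.5, -1.4, 0.8]
grip_width: 0.0856
grasp_force: 0.0
```

```bash
cat >> h.py <<'E'
def st():
    o=bot.get_obs(); from scipy.spatial.transform import Rotation as R
    y=R.from_quat(o["tool_rot"]).as_matrix(); print("t",round(o["clock"],2),"p",o["eef_pos"].round(4),"close",round(np.degrees(np.arctan2(y[1,1],y[0,1])),1),"tilt",y[:2,2].round(3),"j",np.round(o["joint_pos"],2),"w",round(o["grip_width"],4),"gf",np.round(o["grasp_force"],1),"F",o["ft_force"].round(1)); return o
E
python3 - <<'E'
from h import *
st(); i,im=shot("wrist","w1"); print(np.round(i["pose"],3),i["vertical_fov"])
E
```

```text
t 1.77 p [ 0.3198 -0.268   0.259 ] close 105.5 tilt [-0. -0.] j [-0.7   0.06 -0.13  1.37 -0.   -0.97] w 0.0856 gf 0.0 F [ 1.5 -1.4  0.8]
[[-0.266 -0.912 -0.313  0.24 ]
 [ 0.964 -0.252 -0.086 -0.29 ]
 [-0.    -0.324  0.946  0.4  ]
 [ 0.     0.     0.     1.   ]] 66.8872863570937
```

View pics/w1.png

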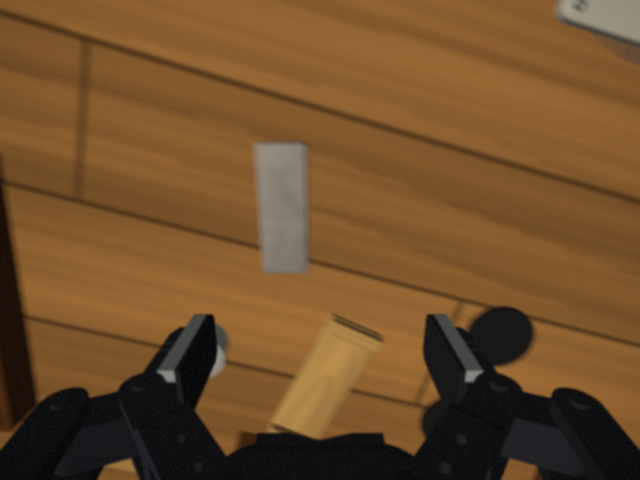

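The wrist view shows the grey stone from (256,142) to (309,272). The holder is at (325,375), partly hidden by the gripper. I measure the stone.

```bash
cat >> h.py <<'E'
def at(i,m,box,z,n,amin=60):
    x0,y0,x1,y1=box; k=np.zeros(m.shape,bool); k[y0:y1,x0:x1]=m[y0:y1,x0:x1]
    for c in blobs(k,amin): print(n,cv2.contourArea(c),rect(i,c,z))
E
python3 - <<'E'
from h import *
i=bot.camera_info("wrist"); im=cv2.imread("pics/w1.png"); H,S,V=cv2.split(cv2.cvtColor(im,cv2.COLOR_BGR2HSV))
at(i,(S<80),(230,120,340,300),.03,"stone"); at(i,(S<80)&(V>105),(230,120,340,300),.03,"stonetop",300)
E
```

```text
stone 5879.5 (array([ 0.3388, -0.3074], dtype=float32), np.float32(0.139), np.float32(0.0508), np.float32(16.0))
stonetop 5860.5 (array([ 0.3389, -0.3074], dtype=float32), np.float32(0.1391), np.float32(0.0498), np.float32(15.4))
```

step_arm(targets="1 .038 -.076 -.1 0 0 0;1 .038 -.076 -.1 0 0 0;1 .038 -.076 -.2 0 0 0;1 .038 -.076 -.28 0 0 0;1 .038 -.076 -.36 0 0 0;1 .038 -.076 -.42 0 0 0;1 .038 -.076 -.46 0 0 0;1 .038 -.076 -.49 0 0 0;1 .038 -.076 -.508 0 0 0;1 .038 -.076 -.508 0 0 0")

```text
clock: 2.65
eef_pos: [0.3388, -0.302, 0.0032]
tool_rot: [-0.135, 0.991, 0.002, -0.001]
ft_force: [0.4, -0.3, -0.7]
grip_width: 0.0855
grasp_force: 0.0
```

step_arm(targets="-1 0 0 0 0 0 0;-1 0 0 0 0 0 0;-1 0 0 0 0 0 0;-1 0 0 0 0 0 0;-1 0 0 0 0 0 0;-1 0 0 0 0 0 0;-1 0 0 0 0 0 0;-1 0 0 0 0 0 0")

```text
clock: 3.32
eef_pos: [0.3405, -0.3031, 0.0065]
tool_rot: [-0.136, 0.991, 0.0, 0.001]
ft_force: [-0.3, 2.7, 6.0]
grip_width: 0.0484
grasp_force: 64.7
```

step_arm(targets="-1 0 0 .08 0 0 0;-1 0 0 .16 0 0 0;-1 0 0 .24 0 0 0;-1 0 0 .24 0 0 0")

```text
clock: 3.65
eef_pos: [0.3441, -0.3073, 0.133]
tool_rot: [-0.135, 0.991, -0.006, 0.005]
ft_force: [2.4, -2.2, -5.7]
grip_width: 0.0486
grasp_force: 67.4
```

```bash
python3 - <<'E'
from h import *
st()
i=bot.camera_info("top"); im=cv2.imread("pics/top0.png"); H,S,V=cv2.split(cv2.cvtColor(im,cv2.COLOR_BGR2HSV))
m=((H>15)&(V>160)); m[:180]=0;m[285:]=0;m[:,:395]=0;m[:,455:]=0
c=max(blobs(m),key=cv2.contourArea)
print("z.022",rect(i,c,.022),"z.01",rect(i,c,.01))
# side edges in central part, z=.01
p=cast(i,c.reshape(-1,2),.01)[:,:2]; a=np.radians(169.2); u=np.array([np.cos(a),np.sin(a)]); v=np.array([-u[1],u[0]]); q=p-[.559,-.198]
s,t=q@u,q@v; k=abs(s)<.07
for sg in(1,-1):
    kk=k&(t*sg>0); f=np.polyfit(s[kk],t[kk],1); print("edge",sg,f[1].round(4),"slope deg",np.degrees(f[0]).round(2))
cv2.imwrite("pics/hold.png",cv2.resize(im[170:300,380:470],None,fx=4,fy=4,interpolation=2))
iw,wm=shot("wrist","w2")
E
```

```text
t 3.65 p [ 0.3441 -0.3073  0.133 ] close 105.6 tilt [ 0.011 -0.01 ] j [-0.73  0.22 -0.29  1.05 -0.   -1.  ] w 0.0486 gf 67.4 F [ 2.4 -2.2 -5.7]
z.022 (array([ 0.559 , -0.1977], dtype=float32), np.float32(0.2), np.float32(0.0699), np.float32(169.2)) z.01 (array([ 0.5596, -0.2003], dtype=float32), np.float32(0.2023), np.float32(0.0707), np.float32(169.2))
edge 1 0.0343 slope deg -0.28
edge -1 -0.0319 slope deg 0.05
```

View pics/hold.png

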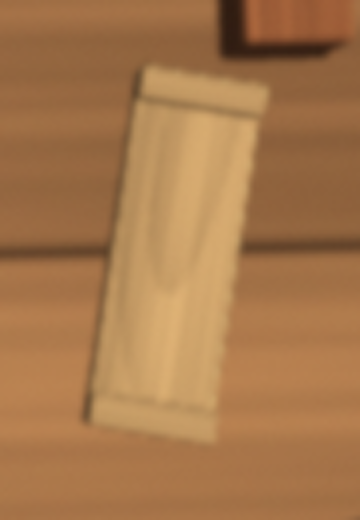

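View pics/w2.png

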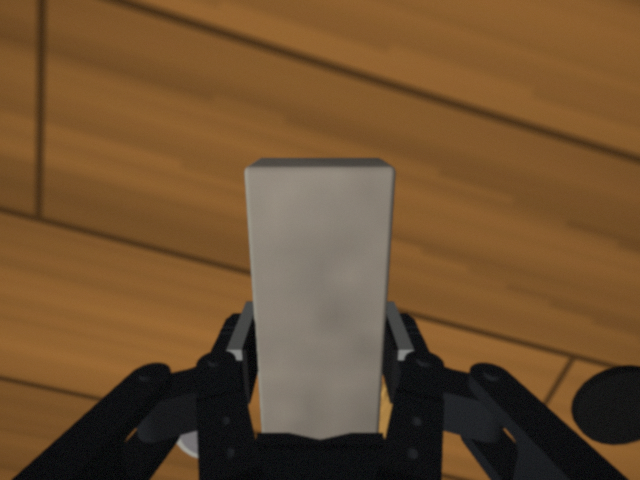

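The holder crop shows the board between its two stops, aligned with its 169° axis. The wrist view shows the stone squarely gripped, with its near top edge from (247,167) to (393,167). I compute the stone's offset along its length in the hand.

```bash
python3 - <<'E'
from h import *
from scipy.spatial.transform import Rotation as R
o=st(); i=bot.camera_info("wrist"); M=R.from_quat(o["tool_rot"]).as_matrix()
for z in (.154,.1565,.159):
    p=cast(i,[(247,167),(393,167),(320,167)],z)
    print(z,np.linalg.norm(p[0]-p[1]).round(4),((p-o["eef_pos"])@M).round(4).tolist())
E
```

```text
t 3.7 p [ 0.343  -0.3063  0.1297] close 105.6 tilt [ 0.008 -0.008] j [-0.73  0.23 -0.29  1.04 -0.   -1.  ] w 0.0486 gf 67.4 F [ 0.3 -0.6 -6.7]
0.154 0.0462 [[0.0682, -0.0229, -0.0245], [0.0683, 0.0233, -0.0249], [0.0683, 0.0002, -0.0247]]
0.1565 0.0452 [[0.0686, -0.0224, -0.027], [0.0686, 0.0228, -0.0274], [0.0686, 0.0002, -0.0272]]
0.159 0.0442 [[0.0689, -0.0219, -0.0295], [0.0689, 0.0223, -0.0299], [0.0689, 0.0002, -0.0297]]
```

step_arm(targets="-1 .43 .21 0 0 0 -.588;-1 .43 .21 0 0 0 -.588;-1 .43 .21 0 0 0 -.588;-1 .43 .21 0 0 0 -.588;-1 .43 .21 0 0 0 -.588;-1 .43 .21 0 0 0 -.588;-1 .43 .21 -.04 0 0 -.588;-1 .43 .21 -.04 0 0 -.588;-1 .43 .21 -.04 0 0 -.588;-1 .43 .21 -.04 0 0 -.588")

```text
clock: 4.53
eef_pos: [0.5532, -0.1982, 0.1035]
tool_rot: [0.095, 0.995, 0.0, -0.002]
ft_force: [-0.3, -0.4, -6.6]
grip_width: 0.0486
grasp_force: 67.1
```

```bash
python3 - <<'E'
from h import *
o=st(); print((np.array([.559,-.199,.0165])-o["eef_pos"])/.5)
i,m=shot("scene","s2"); i,m=shot("top","t2")
E
```

```text
t 4.53 p [ 0.5532 -0.1982  0.1035] close 79.1 tilt [-0.004  0.001] j [-0.34  0.5   0.04  1.12 -0.   -0.15] w 0.0486 gf 67.1 F [-0.3 -0.4 -6.6]
[ 0.01158599 -0.00154754 -0.17394458]
```

step_arm(targets="-1 .011 -.001 -.04 0 0 0;-1 .011 -.001 -.08 0 0 0;-1 .011 -.001 -.12 0 0 0;-1 .011 -.001 -.14 0 0 0;-1 .011 -.001 -.155 0 0 0;-1 .011 -.001 -.163 0 0 0;-1 .011 -.001 -.167 0 0 0;-1 .011 -.001 -.167 0 0 0;-1 .011 -.001 -.167 0 0 0")

```text
clock: 5.38
eef_pos: [0.5614, -0.1993, 0.0228]
tool_rot: [0.095, 0.995, -0.0, 0.001]
ft_force: [-0.1, -0.2, -5.5]
grip_width: 0.0488
grasp_force: 67.1
```

```bash
python3 - <<'E'
from h import *
st(); i,m=shot("wrist","w3")
i,m=shot("scene","s3"); cv2.imwrite("pics/s3c.png",cv2.resize(m[150:310,120:360],None,fx=3,fy=3,interpolation=2))
E
```

```text
t 5.38 p [ 0.5614 -0.1993  0.0228] close 79.1 tilt [ 0.002 -0.001] j [-0.34  0.59 -0.04  0.94 -0.   -0.15] w 0.0488 gf 67.1 F [-0.1 -0.2 -5.5]
```

View pics/w3.png

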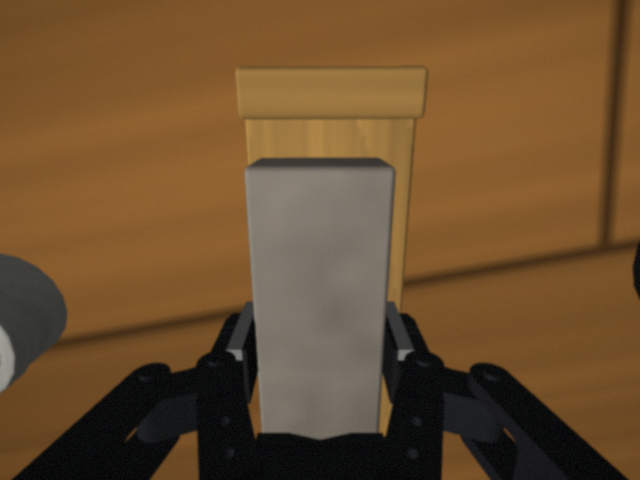

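The stone is held just above the board. The holder's near stop runs from (237,68) to (427,118), and its mid column, about 332, is to the right of the stone's 320. I cast both to compare them in the tool frame.

```bash
python3 - <<'E'
from h import *
from scipy.spatial.transform import Rotation as R
o=st(); i=bot.camera_info("wrist"); M=R.from_quat(o["tool_rot"]).as_matrix(); print(i["cx"],i["cy"])
T=lambda px,z:((cast(i,px,z)-o["eef_pos"])@M).round(4).tolist()
print("stone top",T([(247,167),(393,167)],.0463))
print("board edges z.01",T([(248,125),(413,125),(405,270)],.01))
print("stop top z.022",T([(237,70),(427,70),(238,116),(425,116)],.022))
E
```

```text
t 5.48 p [ 0.5614 -0.1993  0.0228] close 79.1 tilt [ 0.002 -0.001] j [-0.34  0.59 -0.04  0.94  0.   -0.15] w 0.0488 gf 67.1 F [ 0.3 -0.7 -4.9]
319.6643728565338 242.2805673934673
stone top [[0.0682, -0.0229, -0.0236], [0.0682, 0.0237, -0.0236]]
board edges z.01 [[0.0803, -0.0286, 0.0126], [0.0802, 0.0378, 0.0126], [0.0168, 0.0395, 0.0128]]
stop top z.022 [[0.0989, -0.029, 0.0006], [0.0989, 0.0382, 0.0006], [0.0836, -0.0298, 0.0006], [0.0836, 0.039, 0.0006]]
```

View pics/s3c.png

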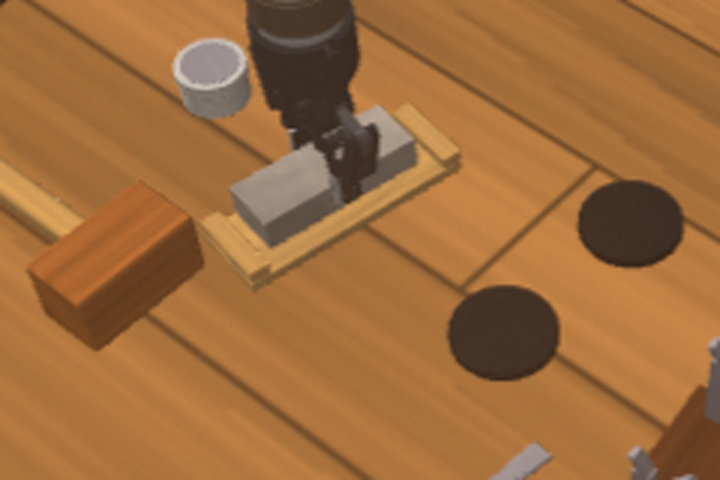

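```bash
python3 - <<'E'
from h import *
from scipy.spatial.transform import Rotation as R
o=st(); i=bot.camera_info("wrist"); M=R.from_quat(o["tool_rot"]).as_matrix()
print("cam in tool",((np.array(i["pose"])[:3,3]-o["eef_pos"])@M).round(4), (M.T@np.array(i["pose"])[:3,:3]).round(3).tolist())
# scene view check of holder from undisturbed picture
i=bot.camera_info("scene"); im=cv2.imread("pics/scene0.png"); H,S,V=cv2.split(cv2.cvtColor(im,cv2.COLOR_BGR2HSV))
m=((H>15)&(V>150)&(S<160)); k=np.zeros(m.shape,bool); k[180:250,185:280]=m[180:250,185:280]
for c in blobs(k,200): print("scene holder",cv2.contourArea(c),rect(i,c,.01),rect(i,c,.02))
at(i,V<60,(265,205,355,280),.01,"scene pads",200)
E
```

```text
t 5.48 p [ 0.5614 -0.1993  0.0228] close 79.1 tilt [ 0.002 -0.001] j [-0.34  0.59 -0.04  0.94  0.   -0.15] w 0.0488 gf 67.1 F [ 0.3 -0.7 -4.9]
cam in tool [ 0.0831  0.0002 -0.1413] [[-0.0, 0.946, 0.324], [1.0, 0.0, -0.001], [-0.001, 0.324, -0.946]]
scene holder 1792.5 (array([ 0.5599, -0.1922], dtype=float32), np.float32(0.2075), np.float32(0.0786), np.float32(168.9)) (array([ 0.5654, -0.1852], dtype=float32), np.float32(0.2054), np.float32(0.0778), np.float32(168.9))
```

The scene crop shows a wide strip of board on the pad side of the stone. That agrees with the wrist view, so I shift about +4 mm in y and lower.

step_arm(targets="-1 .0016 .0082 0 0 0 0;-1 .0016 .0082 -.004 0 0 0;-1 .0016 .0082 -.008 0 0 0;-1 .0016 .0082 -.011 0 0 0;-1 .0016 .0082 -.0115 0 0 0;-1 .0016 .0082 -.0115 0 0 0")

```text
clock: 5.98
eef_pos: [0.5615, -0.1947, 0.0167]
tool_rot: [0.095, 0.995, 0.0, 0.0]
ft_force: [-2.0, 1.2, 1.7]
grip_width: 0.0486
grasp_force: 68.0
```

```bash
python3 - <<'E'
from h import *
from scipy.spatial.transform import Rotation as R
o=st(); i,im=shot("wrist","w4"); M=R.from_quat(o["tool_rot"]).as_matrix(); g=cv2.cvtColor(im,cv2.COLOR_BGR2HSV)
print([ (x,*g[125,x]) for x in range(222,262,4)]); print([ (x,*g[125,x]) for x in range(380,420,4)])
E
```

```text
t 5.98 p [ 0.5615 -0.1947  0.0167] close 79.1 tilt [0.001 0.   ] j [-0.33  0.59 -0.05  0.93  0.   -0.14] w 0.0486 gf 68.0 F [-2.   1.2  1.7]
[(222, np.uint8(16), np.uint8(165), np.uint8(139)), (226, np.uint8(15), np.uint8(168), np.uint8(138)), (230, np.uint8(17), np.uint8(156), np.uint8(150)), (234, np.uint8(18), np.uint8(149), np.uint8(170)), (238, np.uint8(18), np.uint8(149), np.uint8(161)), (242, np.uint8(18), np.uint8(152), np.uint8(158)), (246, np.uint8(18), np.uint8(148), np.uint8(157)), (250, np.uint8(18), np.uint8(150), np.uint8(165)), (254, np.uint8(18), np.uint8(151), np.uint8(164)), (258, np.uint8(17), np.uint8(146), np.uint8(159))]
[(380, np.uint8(17), np.uint8(146), np.uint8(148)), (384, np.uint8(17), np.uint8(148), np.uint8(143)), (388, np.uint8(18), np.uint8(149), np.uint8(142)), (392, np.uint8(18), np.uint8(152), np.uint8(141)), (396, np.uint8(18), np.uint8(147), np.uint8(144)), (400, np.uint8(18), np.uint8(150), np.uint8(150)), (404, np.uint8(18), np.uint8(148), np.uint8(141)), (408, np.uint8(16), np.uint8(168), np.uint8(126)), (412, np.uint8(16), np.uint8(173), np.uint8(146)), (416, np.uint8(16), np.uint8(169), np.uint8(143))]
```

step_arm(targets="1 0 0 0 0 0 0;1 0 0 0 0 0 0;1 0 0 0 0 0 0;1 0 0 0 0 0 0;1 0 0 .04 0 0 0;1 0 0 .12 0 0 0;1 0 0 .2 0 0 0;1 0 0 .28 0 0 0;1 0 0 .36 0 0 0;1 0 0 .4 0 0 0")

```text
clock: 6.87
eef_pos: [0.5635, -0.1957, 0.2222]
tool_rot: [0.095, 0.995, -0.001, 0.004]
ft_force: [1.5, -0.3, 0.3]
grip_width: 0.0857
grasp_force: 0.0
```

step_arm(targets="1 -.4 .88 0 0 0 -.13;1 -.4 .88 0 0 0 -.13;1 -.4 .88 0 0 0 -.13;1 -.4 .88 0 0 0 -.13;1 -.4 .88 0 0 0 -.13;1 -.4 .88 0 0 0 -.13;1 -.4 .88 0 0 0 -.13;1 -.4 .88 0 0 0 -.13;1 -.4 .88 0 0 0 -.13;1 -.4 .88 0 0 0 -.13")

```text
clock: 7.7
eef_pos: [0.3881, 0.186, 0.2164]
tool_rot: [0.146, 0.989, 0.0, 0.001]
ft_force: [1.0, -0.2, 0.1]
grip_width: 0.0855
grasp_force: 0.0
```

step_arm(targets="1 0 .14 0 0 0 0;1 0 .14 0 0 0 0;1 0 .14 0 0 0 0;1 0 .14 0 0 0 0;1 0 .14 0 0 0 0")

```text
clock: 8.12
eef_pos: [0.3889, 0.2541, 0.2159]
tool_rot: [0.145, 0.989, -0.0, -0.0]
ft_force: [0.0, -1.0, 0.9]
grip_width: 0.0853
grasp_force: 0.0
```

```bash
python3 - <<'E'
from h import *
st(); i,im=shot("wrist","w5"); H,S,V=cv2.split(cv2.cvtColor(im,cv2.COLOR_BGR2HSV))
at(i,(S<80)&(V>150),(80,0,560,330),.03,"dresser",300)
i,im=shot("top","t5"); H,S,V=cv2.split(cv2.cvtColor(im,cv2.COLOR_BGR2HSV))
at(i,(S<60)&(V>120),(390,170,460,290),.04,"stone on holder")
cv2.imwrite("pics/t5c.png",cv2.resize(im[170:300,380:480],None,fx=4,fy=4,interpolation=2))
E
```

```text
t 8.12 p [0.3889 0.2541 0.2159] close 73.3 tilt [-0.    -0.001] j [ 0.58  0.18 -0.11  1.28 -0.    0.87] w 0.0853 gf 0.0 F [ 0.  -1.   0.9]
dresser 2138.0 (array([0.3461, 0.2674], dtype=float32), np.float32(0.0584), np.float32(0.029), np.float32(163.5))
stone on holder 1316.5 (array([ 0.5595, -0.1984], dtype=float32), np.float32(0.1369), np.float32(0.0479), np.float32(169.2))
```

View pics/t5c.png

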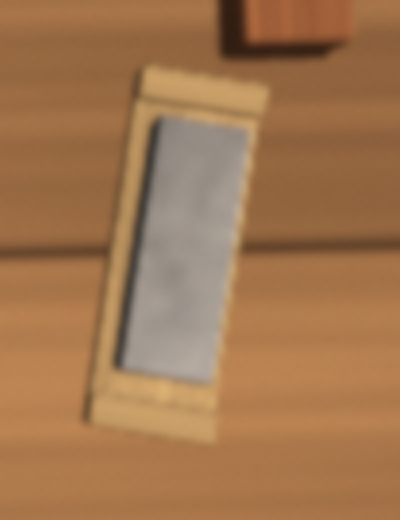

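The stone sits centred and in line: the top-view gaps come out equal after parallax. Next I grasp the dresser.

step_arm(targets="1 -.086 .026 -.06 0 0 0;1 -.086 .026 -.12 0 0 0;1 -.086 .026 -.2 0 0 0;1 -.086 .026 -.28 0 0 0;1 -.086 .026 -.35 0 0 0;1 -.086 .026 -.39 0 0 0;1 -.086 .026 -.41 0 0 0;1 -.086 .026 -.42 0 0 0;1 -.086 .026 -.42 0 0 0;1 -.086 .026 -.42 0 0 0")

```text
clock: 9.05
eef_pos: [0.3467, 0.2671, 0.0065]
tool_rot: [0.146, 0.989, 0.0, 0.0]
ft_force: [0.8, -0.7, -0.1]
grip_width: 0.0854
grasp_force: 0.0
```

step_arm(targets="-1 0 0 0 0 0 0;-1 0 0 0 0 0 0;-1 0 0 0 0 0 0;-1 0 0 0 0 0 0;-1 0 0 0 0 0 0;-1 0 0 0 0 0 0;-1 0 0 0 0 0 0;-1 0 0 0 0 0 0;-1 0 0 0 0 0 0;-1 0 0 0 0 0 0")

```text
clock: 9.88
eef_pos: [0.3466, 0.268, 0.0067]
tool_rot: [0.146, 0.989, 0.001, 0.001]
ft_force: [-0.1, -0.4, 6.5]
grip_width: 0.0287
grasp_force: 60.9
```

step_arm(targets="-1 0 0 .04 0 0 0;-1 0 0 .12 0 0 0;-1 0 0 .2 0 0 0;-1 0 0 .28 0 0 0;-1 0 0 .28 0 0 0;-1 0 0 .28 0 0 0")

```text
clock: 10.38
eef_pos: [0.3475, 0.2687, 0.1482]
tool_rot: [0.146, 0.989, 0.002, 0.002]
ft_force: [-0.9, -0.1, -1.1]
grip_width: 0.0289
grasp_force: 60.2
```

```bash
python3 - <<'E'
from h import *
from scipy.spatial.transform import Rotation as R
o=st(); i,im=shot("wrist","w6"); M=R.from_quat(o["tool_rot"]).as_matrix(); H,S,V=cv2.split(cv2.cvtColor(im,cv2.COLOR_BGR2HSV))
m=(S<80)&(V>150); m[:200]=0;m[:,:240]=0;m[:,400:]=0
for c in blobs(m,300):
    b=cv2.boxPoints(cv2.minAreaRect(c)); print(b.round(1).tolist()); print(((cast(i,b,o["eef_pos"][2]+.024)-o["eef_pos"])@M).round(4).tolist())
E
```

```text
t 10.38 p [0.3475 0.2687 0.1482] close 73.3 tilt [0.005 0.004] j [ 0.66  0.17 -0.3   1.09  0.    0.95] w 0.0289 gf 60.2 F [-0.9 -0.1 -1.1]
[[280.0, 274.0], [359.0, 274.0], [359.0, 405.0], [280.0, 405.0]]
[[0.0312, -0.0136, -0.0242], [0.0312, 0.0141, -0.024], [-0.0263, 0.0161, -0.0238], [-0.0261, -0.0157, -0.024]]
```

View pics/w6.png

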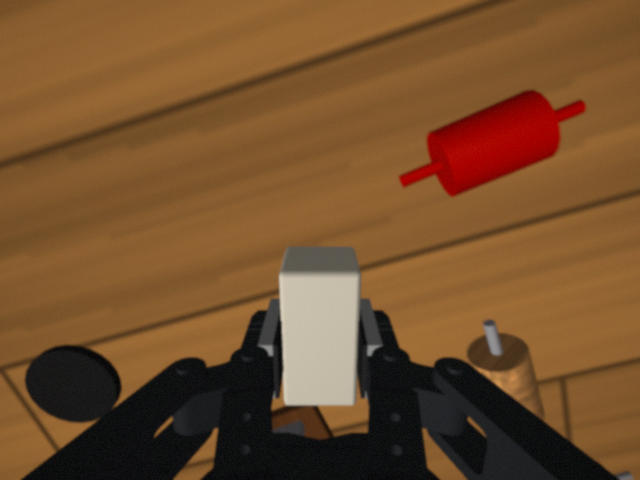

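step_arm(targets="-1 .35 -.76 0 0 0 .129;-1 .35 -.76 0 0 0 .129;-1 .35 -.76 0 0 0 .129;-1 .35 -.76 0 0 0 .129;-1 .35 -.76 0 0 0 .129;-1 .35 -.76 0 0 0 .129;-1 .35 -.76 0 0 0 .129;-1 .35 -.76 0 0 0 .129;-1 .35 -.76 0 0 0 .129;-1 .35 -.76 0 0 0 .129")

```text
clock: 11.27
eef_pos: [0.5177, -0.1103, 0.1431]
tool_rot: [0.095, 0.995, 0.0, -0.003]
ft_force: [1.3, 0.9, -0.5]
grip_width: 0.029
grasp_force: 60.0
```

step_arm(targets="-1 .084 -.168 0 0 0 0;-1 .084 -.168 0 0 0 0;-1 .084 -.168 0 0 0 0;-1 .084 -.168 -.04 0 0 0;-1 .084 -.168 -.08 0 0 0;-1 .084 -.168 -.1 0 0 0;-1 .084 -.168 -.1 0 0 0;-1 .084 -.168 -.1 0 0 0")

```text
clock: 11.93
eef_pos: [0.5597, -0.1917, 0.0941]
tool_rot: [0.095, 0.995, 0.001, -0.002]
ft_force: [-0.2, 0.5, -0.6]
grip_width: 0.029
grasp_force: 60.1
```

```bash
python3 - <<'E'
from h import *
o=st(); print((np.array([.564,-.1952,.0467])-o["eef_pos"])/.5)
E
```

```text
t 11.93 p [ 0.5597 -0.1917  0.0941] close 79.1 tilt [-0.004  0.001] j [-0.33  0.51  0.04  1.1   0.   -0.14] w 0.029 gf 60.1 F [-0.2  0.5 -0.6]
[ 0.00856423 -0.0070129  -0.09489032]
```

step_arm(targets="-1 .008 -.007 -.03 0 0 0;-1 .008 -.007 -.05 0 0 0;-1 .008 -.007 -.07 0 0 0;-1 .008 -.007 -.08 0 0 0;-1 .008 -.007 -.085 0 0 0;-1 .008 -.007 -.087 0 0 0;-1 .008 -.007 -.087 0 0 0;-1 .008 -.007 -.087 0 0 0")

```text
clock: 12.6
eef_pos: [0.5655, -0.1962, 0.053]
tool_rot: [0.095, 0.995, -0.0, 0.0]
ft_force: [-0.4, -0.1, -0.7]
grip_width: 0.0292
grasp_force: 60.1
```

```bash
python3 - <<'E'
from h import *
o=st(); print((np.array([.564,-.1952,.0467])-o["eef_pos"])/.5)
from scipy.spatial.transform import Rotation as R
i,im=shot("wrist","w7"); M=R.from_quat(o["tool_rot"]).as_matrix(); H,S,V=cv2.split(cv2.cvtColor(im,cv2.COLOR_BGR2HSV))
for r in range(170,300,15): print(r,[(x,int(S[r,x]),int(V[r,x])) for x in range(215,430,1) if x in (240,320,400)], np.where(S[r,150:480]<60)[0][[0,-1]]+150)
E
```

```text
t 12.6 p [ 0.5655 -0.1962  0.053 ] close 79.1 tilt [ 0.001 -0.   ] j [-0.33  0.56  0.    1.01  0.   -0.14] w 0.0292 gf 60.1 F [-0.4 -0.1 -0.7]
[-0.00306479  0.00190853 -0.01267022]
170 [(240, 164, 149), (320, 37, 132), (400, 168, 138)] [264 377]
185 [(240, 169, 142), (320, 35, 130), (400, 168, 141)] [265 377]
200 [(240, 169, 140), (320, 40, 128), (400, 168, 140)] [265 376]
215 [(240, 169, 143), (320, 36, 122), (400, 167, 133)] [266 375]
230 [(240, 169, 137), (320, 36, 121), (400, 173, 134)] [267 374]
245 [(240, 170, 129), (320, 36, 113), (400, 174, 123)] [268 374]
260 [(240, 169, 133), (320, 32, 79), (400, 170, 108)] [269 373]
275 [(240, 170, 114), (320, 35, 153), (400, 171, 125)] [269 372]
290 [(240, 170, 111), (320, 37, 174), (400, 171, 122)] [270 371]
```

View pics/w7.png

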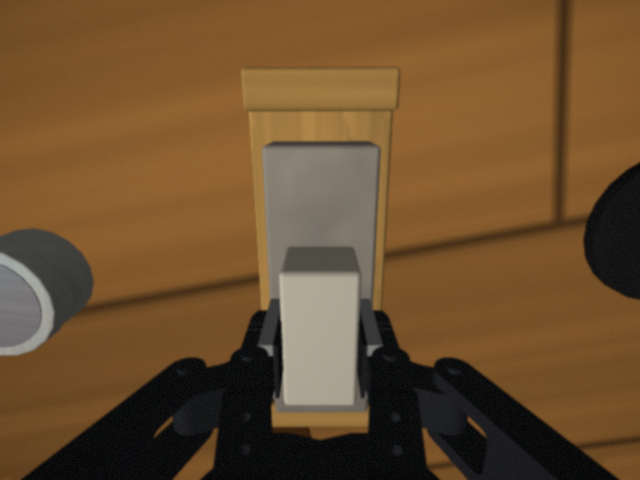

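The dresser, from (280,274) to (359,405), is laterally centred on the stone (mid column about 320.5). I check its position along the stone.

```bash
python3 - <<'E'
from h import *
from scipy.spatial.transform import Rotation as R
o=st(); i=bot.camera_info("wrist"); M=R.from_quat(o["tool_rot"]).as_matrix()
T=lambda px,z:((cast(i,px,z)-o["eef_pos"])@M).round(4).tolist()
print("stone near/far",T([(320,144),(320,409)],.04),"board stop near",T([(320,70),(320,108)],.022),"dresser",T([(320,274),(320,405)],o["eef_pos"][2]+.0233))
E
```

```text
t 12.65 p [ 0.5656 -0.1963  0.0531] close 79.1 tilt [ 0.001 -0.   ] j [-0.33  0.56  0.    1.01 -0.   -0.14] w 0.0286 gf 60.1 F [ 0.7 -0.1 -0.9]
stone near/far [[0.0729, 0.0004, 0.013], [-0.0635, 0.0005, 0.0132]] board stop near [[0.1024, 0.0005, 0.031], [0.0871, 0.0005, 0.031]] dresser [[0.0308, 0.0004, -0.0233], [-0.0269, 0.0004, -0.0233]]
```

step_arm(targets="-1 -.0054 .001 -.004 0 0 0;-1 -.0054 .001 -.007 0 0 0;-1 -.0054 .001 -.01 0 0 0;-1 -.0054 .001 -.0118 0 0 0;-1 -.0054 .001 -.0118 0 0 0;-1 -.0054 .001 -.0118 0 0 0")

```text
clock: 13.15
eef_pos: [0.5624, -0.1956, 0.0467]
tool_rot: [0.095, 0.995, -0.0, -0.0]
ft_force: [-1.8, 0.5, 2.1]
grip_width: 0.029
grasp_force: 60.4
```

step_arm(targets="1 0 0 0 0 0 0;1 0 0 0 0 0 0;1 0 0 0 0 0 0;1 0 0 0 0 0 0;1 0 0 .04 0 0 0;1 0 0 .12 0 0 0;1 0 0 .2 0 0 0;1 0 0 .28 0 0 0;1 0 0 .34 0 0 0;1 0 0 .34 0 0 0")

```text
clock: 13.98
eef_pos: [0.5663, -0.1969, 0.2251]
tool_rot: [0.095, 0.995, -0.002, 0.007]
ft_force: [1.2, -0.0, 1.4]
grip_width: 0.0854
grasp_force: 0.0
```

step_arm(targets="1 -.02 .8 .06 0 0 .3;1 -.02 .8 .06 0 0 .3;1 -.02 .8 .06 0 0 .3;1 -.02 .8 .06 0 0 .3;1 -.02 .8 .06 0 0 .3;1 -.02 .8 .06 0 0 .3;1 -.02 .8 .06 0 0 .3;1 -.02 .8 .06 0 0 .3;1 -.02 .8 .06 0 0 .3;1 -.02 .8 .06 0 0 .3")

```text
clock: 14.82
eef_pos: [0.5519, 0.2084, 0.2466]
tool_rot: [-0.024, 1.0, 0.001, 0.0]
ft_force: [0.8, -0.8, -0.4]
grip_width: 0.0853
grasp_force: 0.0
```

step_arm(targets="1 0 .36 0 0 0 0;1 0 .36 0 0 0 0;1 0 .36 0 0 0 0;1 0 .36 0 0 0 0;1 0 .36 0 0 0 0;1 0 .36 0 0 0 0;1 0 .36 0 0 0 0;1 0 .36 0 0 0 0")

```text
clock: 15.48
eef_pos: [0.5525, 0.3835, 0.2462]
tool_rot: [-0.022, 1.0, -0.0, -0.0]
ft_force: [0.0, -1.3, -0.0]
grip_width: 0.0857
grasp_force: 0.0
```

```bash
python3 - <<'E'
from h import *
o=st(); i=bot.camera_info("top"); print("top roller",cast(i,[(157,225),(161,283)],.025).round(4).tolist())
i,im=shot("top","t8"); H,S,V=cv2.split(cv2.cvtColor(im,cv2.COLOR_BGR2HSV))
at(i,(S<60)&(V>190),(390,170,460,290),.07,"dresser"); at(i,(S<60)&(V>120),(390,170,460,290),.04,"stone")
i,im=shot("wrist","w8")
E
```

```text
t 15.48 p [0.5525 0.3835 0.2462] close 92.5 tilt [-0.    -0.001] j [ 0.61  0.61  0.6   1.56 -0.    0.56] w 0.0857 gf 0.0 F [ 0.  -1.3 -0. ]
top roller [[0.5909, 0.3891, 0.025], [0.464, 0.3806, 0.025]]
dresser 362.0 (array([ 0.5588, -0.2006], dtype=float32), np.float32(0.0589), np.float32(0.0301), np.float32(169.2))
stone 1318.5 (array([ 0.5595, -0.1989], dtype=float32), np.float32(0.137), np.float32(0.0479), np.float32(168.7))
```

View pics/w8.png

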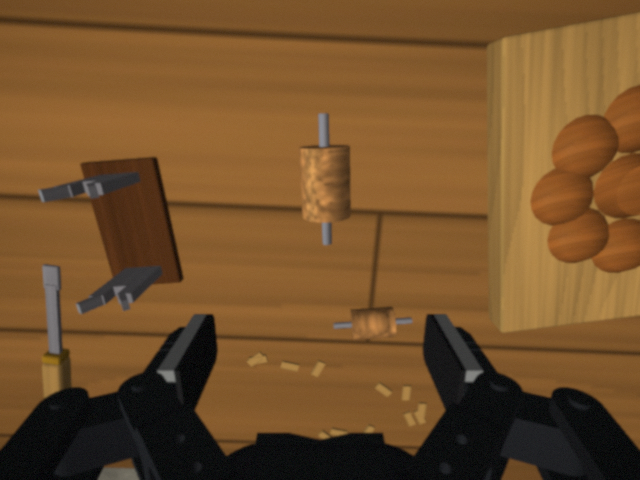

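The wrist view shows the large roller with axle ends at (323,114) and (327,244) and drum at (326,183). The stand is at left, with slots near (95,188) and (124,292). I measure both.

```bash
python3 - <<'E'
from h import *
o=st(); i=bot.camera_info("wrist"); im=cv2.imread("pics/w8.png"); H,S,V=cv2.split(cv2.cvtColor(im,cv2.COLOR_BGR2HSV))
p=cast(i,[(323,114),(327,244)],.025); print(p.round(4).tolist(),np.linalg.norm(p[0]-p[1]),"mid",p.mean(0).round(4),"yaw",np.degrees(np.arctan2(*(p[1]-p[0])[1::-1]))%180)
at(i,(V<110)&(S>120),(70,140,195,300),.012,"stand base",500)
b=cast(i,[(81,163),(156,157),(182,277)],.012); print("base corners",b.round(4).tolist())
cv2.imwrite("pics/standc.png",cv2.resize(im[140:330,20:210],None,fx=3,fy=3,interpolation=2))
E
```

```text
t 15.58 p [0.5529 0.3828 0.2468] close 92.4 tilt [ 0. -0.] j [ 0.61  0.61  0.6   1.56 -0.    0.56] w 0.0859 gf 0.0 F [ 0.1 -0.4 -0.6]
[[0.4667, 0.3825, 0.025], [0.5959, 0.3927, 0.025]] 0.12961902904693193 mid [0.5313 0.3876 0.025 ] yaw 4.484048491701325
stand base 7621.0 (array([0.5886, 0.1902], dtype=float32), np.float32(0.1397), np.float32(0.1291), np.float32(6.6))
base corners [[0.5243, 0.1401, 0.012], [0.5149, 0.2161, 0.012], [0.6468, 0.2315, 0.012]]
```

View pics/standc.png

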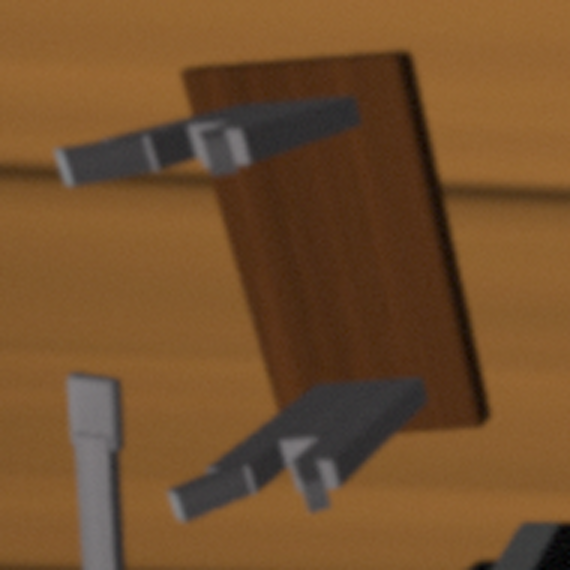

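The crop shows both uprights with open slots: near slot at crop (215,145), far slot at (308,470). Next I grasp the roller.

step_arm(targets="1 -.043 .0096 -.06 0 0 .047;1 -.043 .0096 -.14 0 0 .047;1 -.043 .0096 -.22 0 0 .047;1 -.043 .0096 -.3 0 0 .047;1 -.043 .0096 -.38 0 0 .047;1 -.043 .0096 -.43 0 0 .047;1 -.043 .0096 -.46 0 0 .047;1 -.043 .0096 -.482 0 0 .047;1 -.043 .0096 -.482 0 0 .047;1 -.043 .0096 -.482 0 0 .047")

```text
clock: 16.42
eef_pos: [0.5316, 0.3885, 0.0061]
tool_rot: [-0.04, 0.999, 0.0, 0.0]
ft_force: [0.2, -0.2, 0.9]
grip_width: 0.0855
grasp_force: 0.0
```

step_arm(targets="-1 0 0 0 0 0 0;-1 0 0 0 0 0 0;-1 0 0 0 0 0 0;-1 0 0 0 0 0 0;-1 0 0 0 0 0 0;-1 0 0 0 0 0 0;-1 0 0 0 0 0 0;-1 0 0 0 0 0 0;-1 0 0 0 0 0 0")

```text
clock: 17.17
eef_pos: [0.5322, 0.39, 0.0078]
tool_rot: [-0.041, 0.999, 0.001, 0.002]
ft_force: [-0.4, -0.8, 6.0]
grip_width: 0.0484
grasp_force: 62.0
```

step_arm(targets="-1 0 0 .04 0 0 0;-1 0 0 .12 0 0 0;-1 0 0 .2 0 0 0;-1 0 0 .28 0 0 0;-1 0 0 .32 0 0 0;-1 0 0 .32 0 0 0;-1 0 0 .32 0 0 0")

```text
clock: 17.75
eef_pos: [0.5316, 0.3898, 0.1673]
tool_rot: [-0.041, 0.999, 0.001, 0.002]
ft_force: [-0.6, -0.8, -1.9]
grip_width: 0.0484
grasp_force: 62.3
```

```bash
python3 - <<'E'
from h import *
o=st(); i,im=shot("wrist","w9")
E
```

```text
t 17.75 p [0.5316 0.3898 0.1673] close 94.7 tilt [0.003 0.002] j [0.63 0.59 0.37 1.34 0.   0.55] w 0.0484 gf 62.3 F [-0.6 -0.8 -1.9]
```

View pics/w9.png

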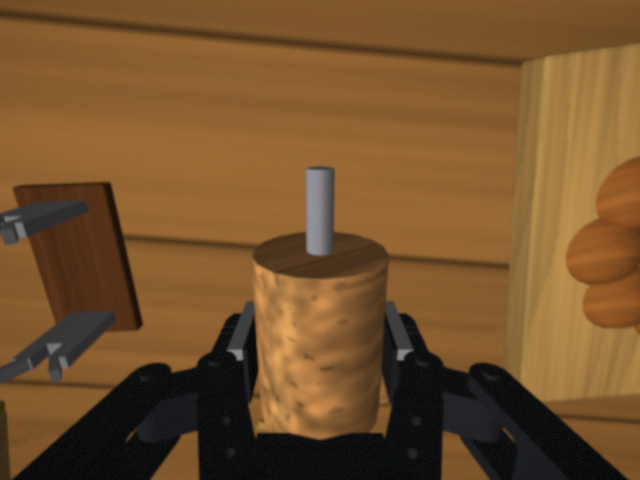

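The roller hangs straight in the grip, with the axle end at (320,167). I move over the stand and look.

step_arm(targets="-1 .115 -.4 0 0 0 .05;-1 .115 -.4 0 0 0 .05;-1 .115 -.4 0 0 0 .05;-1 .115 -.4 0 0 0 .05;-1 .115 -.4 0 0 0 .05;-1 .115 -.4 0 0 0 .05;-1 .115 -.4 -.04 0 0 .05;-1 .115 -.4 -.09 0 0 .05;-1 .115 -.4 -.09 0 0 .05;-1 .115 -.4 -.09 0 0 .05")

```text
clock: 18.63
eef_pos: [0.5855, 0.1883, 0.1168]
tool_rot: [-0.06, 0.998, -0.001, -0.004]
ft_force: [0.2, 0.2, -1.3]
grip_width: 0.0483
grasp_force: 62.6
```

```bash
python3 - <<'E'
from h import *
from scipy.spatial.transform import Rotation as R
o=st(); i,im=shot("wrist","w10"); M=R.from_quat(o["tool_rot"]).as_matrix()
print("axle end",((cast(i,[(320,167)],o["eef_pos"][2]+.0222)-o["eef_pos"])@M).round(4))
E
```

```text
t 18.63 p [0.5855 0.1883 0.1168] close 96.9 tilt [-0.008 -0.003] j [ 0.31  0.54  0.15  1.19 -0.    0.19] w 0.0483 gf 62.6 F [ 0.2  0.2 -1.3]
axle end [[ 0.0679  0.0003 -0.0216]]
```

View pics/w10.png

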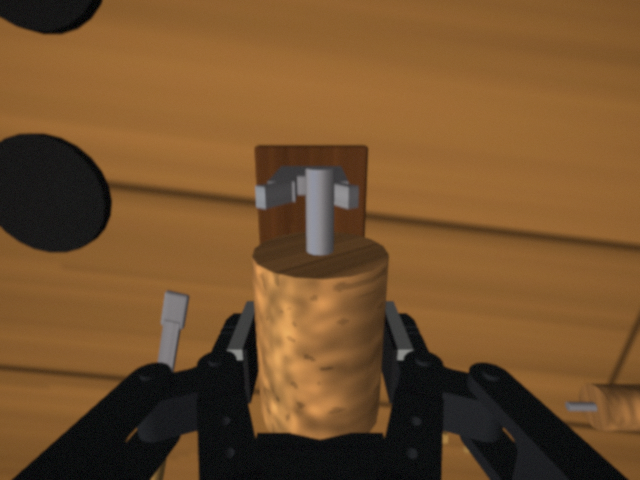

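```bash
python3 - <<'E'
from h import *
from scipy.spatial.transform import Rotation as R
o=st(); i=bot.camera_info("wrist"); M=R.from_quat(o["tool_rot"]).as_matrix()
T=lambda px,z:((cast(i,px,z)-o["eef_pos"])@M).round(4).tolist()
print("base near corners",T([(256,147),(368,147)],.012)); print("upright top ends",T([(256,208),(358,208),(257,187),(357,186)],.096))
im=cv2.imread("pics/w10.png"); cv2.imwrite("pics/w10c.png",cv2.resize(im[130:270,230:390],None,fx=4,fy=4,interpolation=2))
E
```

```text
t 18.68 p [0.587  0.189  0.1188] close 96.9 tilt [-0.004 -0.001] j [0.31 0.54 0.15 1.19 0.   0.19] w 0.0487 gf 62.6 F [ 1.5 -0.9 -1.7]
base near corners [[0.0646, -0.042, 0.1071], [0.0646, 0.0322, 0.1071]]
upright top ends [[0.0435, -0.0293, 0.023], [0.0435, 0.0179, 0.023], [0.0532, -0.0283, 0.0231], [0.0537, 0.0171, 0.023]]
```

View pics/w10c.png

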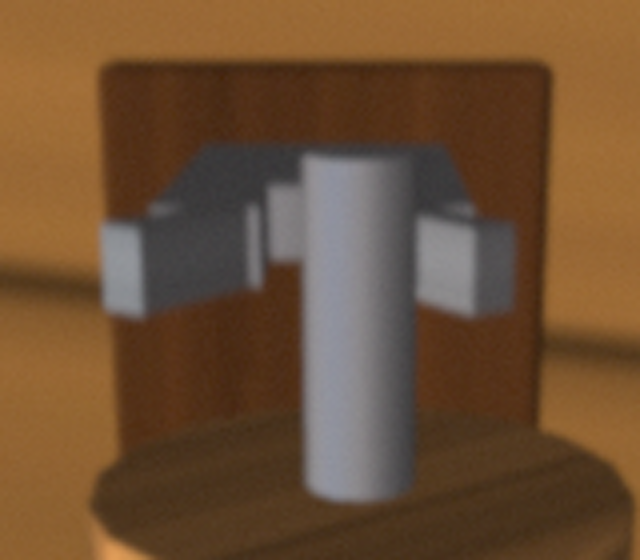

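The crop shows the upright's tips at crop x 103–513 (mid 308) against the axle at 358, so the axle must shift about −5.6 mm in tool y. I correct that and lower it into the flare.

step_arm(targets="-1 .0154 -.0094 0 0 0 0;-1 .0154 -.0094 -.03 0 0 0;-1 .0154 -.0094 -.05 0 0 0;-1 .0154 -.0094 -.07 0 0 0;-1 .0154 -.0094 -.08 0 0 0;-1 .0154 -.0094 -.08 0 0 0;-1 .0154 -.0094 -.08 0 0 0")

```text
clock: 19.27
eef_pos: [0.5959, 0.1845, 0.0803]
tool_rot: [-0.06, 0.998, -0.0, -0.0]
ft_force: [0.5, 0.2, -0.9]
grip_width: 0.0483
grasp_force: 62.6
```

```bash
python3 - <<'E'
from h import *
o=st(); i,im=shot("wrist","w11"); cv2.imwrite("pics/w11c.png",cv2.resize(im[110:270,210:430],None,fx=3.5,fy=3.5,interpolation=2))
E
```

```text
t 19.27 p [0.5959 0.1845 0.0803] close 96.9 tilt [-0.001 -0.   ] j [ 0.3   0.58  0.12  1.11 -0.    0.18] w 0.0483 gf 62.6 F [ 0.5  0.2 -0.9]
```

View pics/w11c.png

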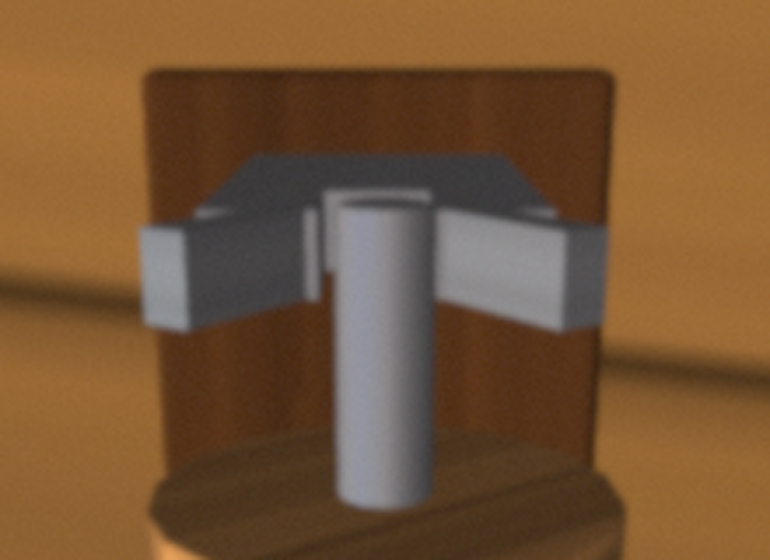

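The axle (mid 384 in the crop) sits about 1 mm off the slot, floor mid 378. I nudge it −1 mm in y and lower.

step_arm(targets="-1 0 -.002 0 0 0 0;-1 0 -.002 -.01 0 0 0;-1 0 -.002 -.02 0 0 0;-1 0 -.002 -.03 0 0 0;-1 0 -.002 -.04 0 0 0;-1 0 -.002 -.047 0 0 0;-1 0 -.002 -.052 0 0 0;-1 0 -.002 -.055 0 0 0;-1 0 -.002 -.057 0 0 0;-1 0 -.002 -.057 0 0 0")

```text
clock: 20.15
eef_pos: [0.5961, 0.1835, 0.0519]
tool_rot: [-0.06, 0.998, -0.0, -0.0]
ft_force: [-0.1, -0.2, -1.9]
grip_width: 0.0486
grasp_force: 62.6
```

step_arm(targets="-1 0 0 -.0015 0 0 0;-1 0 0 -.003 0 0 0;-1 0 0 -.0045 0 0 0;-1 0 0 -.0045 0 0 0;-1 0 0 -.0045 0 0 0")

```text
clock: 20.57
eef_pos: [0.5962, 0.1835, 0.0499]
tool_rot: [-0.06, 0.998, 0.0, 0.0]
ft_force: [0.3, -0.5, -1.2]
grip_width: 0.0487
grasp_force: 62.6
```

step_arm(targets="-1 0 0 -.0012 0 0 0;-1 0 0 -.0024 0 0 0;-1 0 0 -.0036 0 0 0;-1 0 0 -.0036 0 0 0;-1 0 0 -.0036 0 0 0")

```text
clock: 20.98
eef_pos: [0.5963, 0.1835, 0.0496]
tool_rot: [-0.06, 0.998, 0.0, 0.001]
ft_force: [-2.8, -1.0, 7.0]
grip_width: 0.0481
grasp_force: 63.4
```

step_arm(targets="1 0 0 0 0 0 0;1 0 0 0 0 0 0;1 0 0 0 0 0 0;1 0 0 0 0 0 0;1 0 0 .03 0 0 0;1 0 0 .1 0 0 0;1 0 0 .18 0 0 0;1 0 0 .26 0 0 0;1 0 0 .34 0 0 0;1 0 0 .4 0 0 0")

```text
clock: 21.82
eef_pos: [0.5968, 0.1837, 0.2519]
tool_rot: [-0.06, 0.998, 0.0, 0.002]
ft_force: [0.4, 0.7, -0.3]
grip_width: 0.0857
grasp_force: 0.0
```

step_arm(targets="1 0 -.8 0 0 0 -.3;1 0 -.8 0 0 0 -.3;1 0 -.8 0 0 0 -.3;1 0 -.8 0 0 0 -.3;1 0 -.8 0 0 0 -.3;1 0 -.8 0 0 0 -.3;1 0 -.8 0 0 0 -.3;1 0 -.8 0 0 0 -.3;1 0 -.8 0 0 0 -.3;1 0 -.8 0 0 0 -.3")

```text
clock: 22.65
eef_pos: [0.5955, -0.2209, 0.2476]
tool_rot: [0.059, 0.998, -0.001, -0.0]
ft_force: [0.2, 0.3, 0.0]
grip_width: 0.0855
grasp_force: 0.0
```

step_arm(targets="1 -.04 -.25 0 0 0 -.3;1 -.04 -.25 0 0 0 -.3;1 -.04 -.25 0 0 0 -.3;1 -.04 -.25 0 0 0 -.3;1 -.04 -.25 0 0 0 -.3;1 -.04 -.25 0 0 0 -.3;1 -.04 -.25 0 0 0 -.3")

```text
clock: 23.23
eef_pos: [0.5765, -0.3402, 0.2479]
tool_rot: [0.174, 0.985, 0.0, -0.0]
ft_force: [-0.1, 0.7, 0.6]
grip_width: 0.0854
grasp_force: 0.0
```

```bash
python3 - <<'E'
from h import *
o=st(); _,t=shot("top","t12"); i,s=shot("scene","s12"); 
_,w=shot("wrist","w12")
a=cv2.resize(t[170:280,215:285],(280,440),interpolation=2); b=cv2.resize(s[240:350,300:400],(400,440),interpolation=2)
cv2.imwrite("pics/c12.png",np.hstack([a,b]))
E
```

```text
t 23.23 p [ 0.5765 -0.3402  0.2479] close 70.0 tilt [-0.     0.001] j [-0.53  0.6   0.59  1.56  0.   -0.18] w 0.0854 gf 0.0 F [-0.1  0.7  0.6]
```

View pics/c12.png

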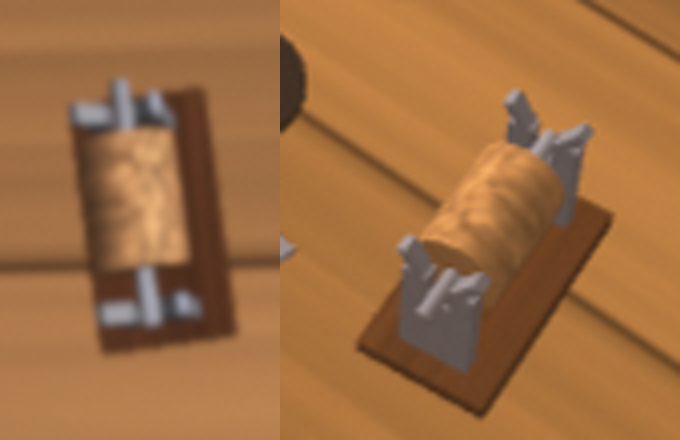

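The roller lies in both slots in the top and scene crops. I check its axial offset by casting and measure the tin.

```bash
python3 - <<'E'
from h import *
i=bot.camera_info("top"); e=cast(i,[(245.5,190),(252.5,251.3)],.067); print("axle",e.round(4).tolist(),e.mean(0).round(4)); print("base top-cam (.5858,.1786)")
i=bot.camera_info("wrist"); im=cv2.imread("pics/w12.png"); H,S,V=cv2.split(cv2.cvtColor(im,cv2.COLOR_BGR2HSV))
m=(S<70)&(V>90); m[330:]=0
for c in blobs(m,300):
    r=cv2.minEnclosingCircle(c); print(np.round(r[0],1),round(r[1],1),cv2.contourArea(c),rect(i,c,.036))
cv2.imwrite("pics/w12c.png",im)
E
```

```text
axle [[0.6574, 0.1868, 0.067], [0.5279, 0.1737, 0.067]] [0.5927 0.1802 0.067 ]
base top-cam (.5858,.1786)
[ 60.  283.5] 62.0 399.5 (array([ 0.5652, -0.6273], dtype=float32), np.float32(0.125), np.float32(0.0051), np.float32(8.5))
[ 85.5 282.5] 61.8 423.5 (array([ 0.5735, -0.6016], dtype=float32), np.float32(0.1265), np.float32(0.0052), np.float32(8.6))
[292.9 174.5] 31.3 2914.5 (array([ 0.5396, -0.3533], dtype=float32), np.float32(0.0586), np.float32(0.0583), np.float32(160.1))
[462.5 136.5] 82.9 9197.0 (array([ 0.5645, -0.1955], dtype=float32), np.float32(0.1394), np.float32(0.0587), np.float32(169.3))
```

View pics/w12.png

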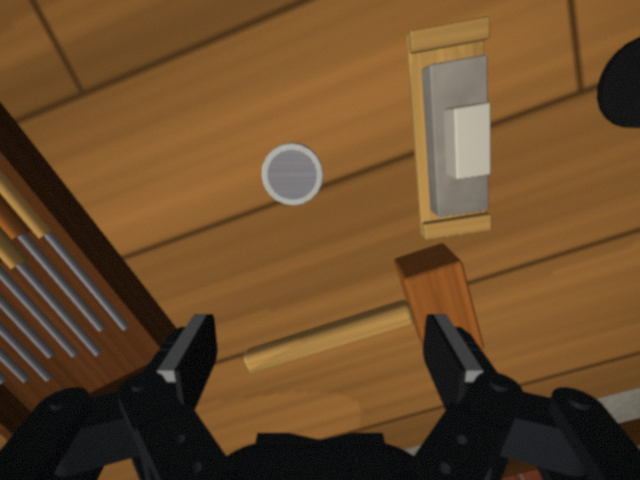

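The tin, upright with its lid visible, is at (292,174). The stone and dresser look fine at (462,136). Next I grasp the tin.

step_arm(targets="1 -.074 -.026 -.06 0 0 0;1 -.074 -.026 -.14 0 0 0;1 -.074 -.026 -.22 0 0 0;1 -.074 -.026 -.3 0 0 0;1 -.074 -.026 -.38 0 0 0;1 -.074 -.026 -.43 0 0 0;1 -.074 -.026 -.46 0 0 0;1 -.074 -.026 -.482 0 0 0;1 -.074 -.026 -.482 0 0 0;1 -.074 -.026 -.482 0 0 0")

```text
clock: 24.22
eef_pos: [0.5397, -0.354, 0.0074]
tool_rot: [0.174, 0.985, -0.0, 0.0]
ft_force: [-0.3, -0.7, 0.5]
grip_width: 0.0853
grasp_force: 0.0
```

step_arm(targets="-1 0 0 0 0 0 0;-1 0 0 0 0 0 0;-1 0 0 0 0 0 0;-1 0 0 0 0 0 0;-1 0 0 0 0 0 0;-1 0 0 0 0 0 0;-1 0 0 0 0 0 0;-1 0 0 0 0 0 0")

```text
clock: 24.88
eef_pos: [0.5409, -0.3556, 0.0097]
tool_rot: [0.174, 0.985, -0.001, 0.002]
ft_force: [-0.6, 0.5, 4.9]
grip_width: 0.058
grasp_force: 64.6
```

step_arm(targets="-1 0 0 .04 0 0 0;-1 0 0 .12 0 0 0;-1 0 0 .2 0 0 0;-1 0 0 .28 0 0 0;-1 0 0 .32 0 0 0;-1 0 0 .32 0 0 0;-1 0 0 .32 0 0 0")

```text
clock: 25.47
eef_pos: [0.54, -0.3552, 0.1694]
tool_rot: [0.174, 0.985, -0.001, 0.002]
ft_force: [-0.4, -0.4, -2.2]
grip_width: 0.0582
grasp_force: 64.5
```

```bash
python3 - <<'E'
from h import *
from scipy.spatial.transform import Rotation as R
o=st(); i,im=shot("wrist","w13"); M=R.from_quat(o["tool_rot"]).as_matrix(); H,S,V=cv2.split(cv2.cvtColor(im,cv2.COLOR_BGR2HSV))
m=(S<70)&(V>90); m[:, :240]=0; m[:,400:]=0; m[:180]=0
for c in blobs(m,1000):
    p=(cast(i,c.reshape(-1,2),o["eef_pos"][2]+.036-.0075)-o["eef_pos"])@M; print(p.min(0).round(4),p.max(0).round(4))
E
```

```text
t 25.47 p [ 0.54   -0.3552  0.1694] close 69.9 tilt [ 0.004 -0.003] j [-0.58  0.56  0.32  1.33 -0.   -0.23] w 0.0582 gf 64.5 F [-0.4 -0.4 -2.2]
[-0.0244 -0.0277 -0.0287] [ 0.0365  0.0289 -0.0284]
```

View pics/w13.png

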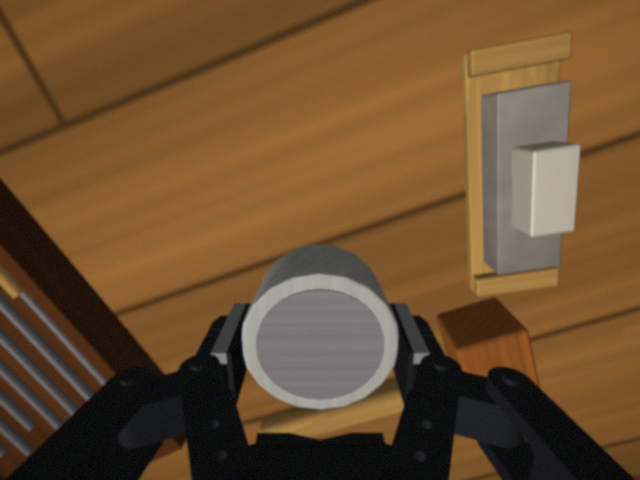

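I've now viewed 20 pictures, which is over the limit of 14. I'll view no more and work from numbers only. In this last picture the tin is held level by its lid, with the rim spanning rows 275–410 and columns 243–398.

```bash
python3 - <<'E'
from h import *
from scipy.spatial.transform import Rotation as R
o=st(); i=bot.camera_info("wrist"); M=R.from_quat(o["tool_rot"]).as_matrix()
print(((cast(i,[(320,275),(320,410),(243,341),(398,341)],o["eef_pos"][2]+.0263)-o["eef_pos"])@M).round(4).tolist())
im=cv2.imread("pics/w8.png")
for n in("w10",):  # target pad seen left of stand: row ~192
    pass
# pad in this run's earlier wrist pictures: fit from w12-like view is partial; use top
i=bot.camera_info("top"); im=cv2.imread("pics/t12.png"); V=im.max(2)
for c in blobs((V<60),300):
    x,y,w,h=cv2.boundingRect(c)
    if 300<x<370: print("pad",(x,y,w,h),rect(i,c,.01))
i=bot.camera_info("scene"); im=cv2.imread("pics/scene0.png"); H,S,V=cv2.split(cv2.cvtColor(im,cv2.COLOR_BGR2HSV))
k=np.zeros(V.shape,bool); k[200:285,260:355]=(V<70)[200:285,260:355]
for c in blobs(k,200): print("scene pad",cv2.boundingRect(c),rect(i,c,.01))
E
```

```text
t 25.52 p [ 0.5389 -0.3544  0.167 ] close 69.9 tilt [ 0. -0.] j [-0.58  0.56  0.32  1.33 -0.   -0.23] w 0.058 gf 64.5 F [ 0.9  0.5 -1.8]
[[0.0318, 0.0004, -0.0263], [-0.0265, 0.0004, -0.0263], [0.0053, -0.0279, -0.0263], [0.0053, 0.0291, -0.0263]]
pad (320, 278, 36, 36) (array([ 0.428 , -0.0036], dtype=float32), np.float32(0.0769), np.float32(0.0765), np.float32(88.8))
pad (321, 212, 36, 36) (array([ 0.5733, -0.0092], dtype=float32), np.float32(0.0777), np.float32(0.0776), np.float32(178.8))
scene pad (271, 247, 36, 31) (array([0.5804, 0.0031], dtype=float32), np.float32(0.0828), np.float32(0.078), np.float32(39.6))
scene pad (314, 212, 34, 28) (array([0.4374, 0.0098], dtype=float32), np.float32(0.0826), np.float32(0.0777), np.float32(39.2))
```

step_arm(targets="-1 .2 .66 0 0 0 0;-1 .2 .66 0 0 0 0;-1 .2 .66 0 0 0 0;-1 .2 .66 0 0 0 0;-1 .2 .66 0 0 0 0;-1 .2 .66 0 0 0 0;-1 .2 .66 0 0 0 0;-1 .2 .66 0 0 0 0;-1 .2 .66 0 0 0 0;-1 .2 .66 0 0 0 0")

```text
clock: 26.35
eef_pos: [0.6384, -0.0202, 0.164]
tool_rot: [0.171, 0.985, 0.0, -0.002]
ft_force: [-0.8, -1.3, -0.5]
grip_width: 0.058
grasp_force: 64.7
```

step_arm(targets="-1 0 0 0 0 0 0;-1 0 0 0 0 0 0;-1 0 0 0 0 0 0;-1 0 0 0 0 0 0")

```text
clock: 26.68
eef_pos: [0.6386, -0.0263, 0.1667]
tool_rot: [0.176, 0.984, -0.0, -0.0]
ft_force: [0.3, 0.5, -1.5]
grip_width: 0.0582
grasp_force: 64.7
```

```bash
cat > pad.py <<'E'
from h import *
from scipy.spatial.transform import Rotation as R
def pad(name):
    o=st(); i,im=shot("wrist",name); V=im.max(2); m=V<55; m[300:]=0
    M=R.from_quat(o["tool_rot"]).as_matrix()
    for c in blobs(m,1500):
        p=cast(i,c.reshape(-1,2),.01)[:,:2].astype(np.float32); q,r=cv2.minEnclosingCircle(p)
        A=np.c_[2*p,np.ones(len(p))].astype(float); s=np.linalg.lstsq(A,(p.astype(float)**2).sum(1),rcond=None)[0]
        t=o["eef_pos"]+.00265*M[:,0]
        print(cv2.boundingRect(c),"encl",np.round(q,4),round(r,4),"fit",s[:2].round(4),np.sqrt(s[2]+s[0]**2+s[1]**2).round(4),"shift/.5",((s[:2]-t[:2])/.5).round(4))
if __name__=="__main__": pad("w14")
E
python3 pad.py
```

```text
t 26.68 p [ 0.6386 -0.0263  0.1667] close 69.8 tilt [-0.001 -0.   ] j [-0.04  0.55  0.3   1.32 -0.    0.31] w 0.0582 gf 64.7 F [ 0.3  0.5 -1.5]
(266, 87, 103, 106) encl [ 0.5767 -0.0051] 0.041 fit [ 0.5771 -0.0051] 0.0401 shift/.5 [-0.1181  0.0406]
```

The pad centre fits at (0.577, −0.005) with radius 40 mm, which agrees with the bias-corrected top view. I lower the tin onto it.

step_arm(targets="-1 -.118 .041 0 0 0 0;-1 -.118 .041 0 0 0 0;-1 -.118 .041 -.07 0 0 0;-1 -.118 .041 -.14 0 0 0;-1 -.118 .041 -.2 0 0 0;-1 -.118 .041 -.24 0 0 0;-1 -.118 .041 -.265 0 0 0;-1 -.118 .041 -.277 0 0 0;-1 -.118 .041 -.277 0 0 0;-1 -.118 .041 -.277 0 0 0")

```text
clock: 27.57
eef_pos: [0.5806, -0.0046, 0.0291]
tool_rot: [0.175, 0.985, 0.0, 0.0]
ft_force: [0.7, -0.1, -1.2]
grip_width: 0.0583
grasp_force: 64.7
```

```bash
python3 - <<'E'
from h import *
o=st(); t=np.array([.577,-.0051,.0197])-np.array([-.0025,.0009,0]); print((t-o["eef_pos"])/.5)
i,im=shot("wrist","w15"); V=im.max(2); m=V<50; m[260:]=0
for c in blobs(m,500): print(cv2.boundingRect(c))
E
```

```text
t 27.57 p [ 0.5806 -0.0046  0.0291] close 69.9 tilt [ 0.001 -0.   ] j [-0.01  0.56 -0.08  0.94 -0.    0.34] w 0.0583 gf 64.7 F [ 0.7 -0.1 -1.2]
[-0.00220389 -0.0028783  -0.01878566]
(236, 204, 158, 57)
(101, 0, 202, 77)
```

```bash
python3 - <<'E'
from h import *
from scipy.optimize import least_squares as ls
o=st(); i=bot.camera_info("wrist"); V=cv2.imread("pics/w15.png").max(2)
m=V<50; pts=[(x,200+np.argmax(m[200:255,x])) for x in range(242,390,3) if m[200:255,x].any()]
p=cast(i,pts,.01)[:,:2]; f=ls(lambda c:np.hypot(*(p-c).T)-.042,[.577,-.005]); print(f.x.round(4),np.abs(f.fun).max().round(4)); t=o["eef_pos"][:2]+[-.0025,.0009]; print(((f.x-t)/.5).round(4))
E
```

```text
t 27.62 p [ 0.5812 -0.0044  0.0298] close 69.9 tilt [0.002 0.   ] j [-0.01  0.56 -0.08  0.94  0.    0.34] w 0.0579 gf 64.7 F [-0.1 -0.3 -0.5]
[ 0.5765 -0.0053] 0.0013
[-0.0045 -0.0036]
```

Consistent to within 1 mm. I apply a small correction and lower the last 9 mm.

step_arm(targets="-1 -.004 -.0034 -.005 0 0 0;-1 -.004 -.0034 -.009 0 0 0;-1 -.004 -.0034 -.013 0 0 0;-1 -.004 -.0034 -.016 0 0 0;-1 -.004 -.0034 -.018 0 0 0;-1 -.004 -.0034 -.0185 0 0 0;-1 -.004 -.0034 -.0185 0 0 0")

```text
clock: 28.2
eef_pos: [0.5781, -0.0057, 0.0196]
tool_rot: [0.174, 0.985, -0.0, 0.0]
ft_force: [-2.7, 0.6, 2.3]
grip_width: 0.0581
grasp_force: 65.3
```

Contact of about 4 N at the expected height. I release, rise and check.

step_arm(targets="1 0 0 0 0 0 0;1 0 0 0 0 0 0;1 0 0 0 0 0 0;1 0 0 0 0 0 0;1 0 0 .03 0 0 0;1 0 0 .1 0 0 0;1 0 0 .18 0 0 0;1 0 0 .26 0 0 0;1 0 0 .34 0 0 0;1 0 0 .4 0 0 0")

```text
clock: 29.03
eef_pos: [0.579, -0.0057, 0.2232]
tool_rot: [0.174, 0.985, 0.0, 0.002]
ft_force: [1.7, 0.6, -0.1]
grip_width: 0.0855
grasp_force: 0.0
```

step_arm(targets="1 -.5 .1 .1 0 0 0;1 -.5 .1 .1 0 0 0;1 -.5 .1 .1 0 0 0;1 -.5 .1 .1 0 0 0;1 -.5 .1 .1 0 0 0;1 -.5 .1 .1 0 0 0;1 -.5 .1 .1 0 0 0;1 -.5 .1 .1 0 0 0;1 -.5 .1 .1 0 0 0")

```text
clock: 29.78
eef_pos: [0.3289, 0.0444, 0.2698]
tool_rot: [0.174, 0.985, 0.0, 0.001]
ft_force: [0.6, -0.2, 0.2]
grip_width: 0.0854
grasp_force: 0.0
```

```bash
python3 - <<'E'
from h import *
st(); i,im=shot("top","t16"); H,S,V=cv2.split(cv2.cvtColor(im,cv2.COLOR_BGR2HSV))
at(i,(S<70)&(V>90),(310,195,370,265),.046,"tin (top-cam pad .5733,-.0092)")
at(i,(S<60)&(V>190),(390,170,460,290),.07,"dresser"); at(i,(S<60)&(V>120),(390,170,460,290),.04,"stone")
a=cv2.imread("pics/top0.png"); d=cv2.absdiff(a,im).max(2)
print("mallet diff",d[125:190,425:565].max(),"gouge diff",d[90:205,288:318].max())
t=cv2.imread("pics/t12.png"); print("stand diff vs t12",cv2.absdiff(t,im).max(2)[180:265,225:280].max())
E
```

```text
t 29.78 p [0.3289 0.0444 0.2698] close 70.0 tilt [0.003 0.   ] j [ 0.13 -0.12 -0.28  1.4  -0.    0.48] w 0.0854 gf 0.0 F [ 0.6 -0.2  0.2]
tin (top-cam pad .5733,-.0092) 626.0 (array([ 0.5721, -0.0091], dtype=float32), np.float32(0.06), np.float32(0.0599), np.float32(178.7))
dresser 363.0 (array([ 0.5588, -0.2006], dtype=float32), np.float32(0.0589), np.float32(0.0301), np.float32(169.2))
stone 1320.5 (array([ 0.5595, -0.1989], dtype=float32), np.float32(0.1371), np.float32(0.0479), np.float32(168.7))
mallet diff 4 gouge diff 4
stand diff vs t12 3
```

Every piece checks out: the tin is within about 1 mm of the pad centre in the same view, and the mallet and gouge have not moved. I hand in.

```bash
python3 -c "
from workcell import bot
print(bot.job_done())"
```

```text
the job is handed in; nothing more can be done
None
```

The job is handed in: stone, dresser, roller and tin were placed in the order asked in about 30 s, and the mallet and gouge were left alone; I viewed 20 pictures against the limit of 14, and the roller sits about 5 mm off-centre along its axle, though both ends are in their slots.

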